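# Roll the dry cell up to the tester's contact plate and hold it there

## Task

Test the big dry cell that lies at the foot of the battery tester's ramp: with the fingertips, push it slowly up the ramp, without lifting it and without letting it run away or roll back, until it has pressed the sprung brass contact plate at the top fully home, the cell lying square against the plate. Finish while holding it there: the program ends with the fingers still pressing the cell against the plate, because it would roll back if let go. Leave everything else on the table where it is.

Things in the scene. Friction and masses are not known exactly. Their poses are not given: they have to be found in the camera images.
- cell: the work piece: a large metal dry cell, a plain aluminium cylinder 50 mm in diameter and 100 mm long (plus a 4 mm brass nub on one end), 0.27 to 0.53 kg, lying on its side on the tester's apron and free to roll. Origin at the centre of the cylinder; its own y axis is the cylinder axis, across the ramp (it may start a few degrees askew). The frame turns as the cell rolls
- ramp: the tester's steel ramp (fixed): a plane 124 mm wide, sloping up at 8 degrees between side curbs 8 mm thick and 10 mm high. Origin mid-width at the foot of the slope, on its surface, 12 mm above the table; x up the slope along the surface, y left across it, z square to it. A cell on the slope has its centre at z = 25 mm of this frame. Metal on metal is slippery (friction about 0.35)
- tester: the whole battery tester (fixed). Origin on the table straight below ramp's; level axes, x towards the slope. At x -100 to 0 mm a level apron, top 12 mm above the table, as wide as the ramp, with 10 mm side curbs and a 6 mm lip at its near end. At x 180 to 270 mm the grey meter housing, 164 mm wide, 100 mm tall
- plate_face (a point): centre of the near face of the sprung brass contact plate that stops the cell at the top of the ramp: plate 100 mm wide, 36 mm high, 4 mm thick, square to the slope; the face lies 150 mm up the slope from the foot when not pressed, 26 mm above the surface. Moves with the plate; axes as ramp
- plate (a joint): how far the contact plate is pushed back up the slope against its spring, m: 0 free, 0.008 fully home against a hard stop. Spring: 2 N to start moving, 5.2 N fully home
- spare_cell: bystander: small spare dry cell standing upright, 34 mm diameter, 62 mm tall; origin under its centre
- spool: bystander: grey plastic spool lying flat, 56 mm diameter, 30 mm tall; origin under its centre
- driver: bystander: screwdriver lying flat, 160 mm long; origin under its middle
- mug: bystander: white mug, 76 mm diameter, 85 mm tall, handle on its +y side; origin under its centre
- crystal_box: bystander: small green box 70 x 50 x 30 mm; origin under its centre
- oil_can: bystander: amber glass jar with black cap, 44 mm diameter, 90 mm tall; origin under its centre
Things that resemble listed ones, but are neither listed nor needed, are in the scene too. What is shaped like the cell but green or red is not meant.

How it is judged:
By the outcome, as a careful person would: the job done as asked, in the order asked, and still so for the second after the job is handed in, while the arm keeps its last pose, push and grip.
It also fails if it takes over 38 s, if anything falls off the work surface, if the arm or the gripper's body presses on something with over 40 N, if the wrist force passes 120 N, or if a joint passes its speed limit or range.

## Robot

A 6-joint arm with a two-finger parallel gripper is mounted at the origin on the work surface. World frame = base frame: x ahead of the robot, y to its left, z up, the work surface at z = 0. Lengths are in m, angles in rad, forces in N, time in s.
With the tool pointing down it reaches from about 0.275 to 0.825 m from the base axis. Payload 4.9 kg.
Tool frame: the origin (TCP) lies at the very end of the fingers, on their centre line; the grasp point (between the pads) lies 19 mm behind it; x points along the fingers, y is the direction in which the jaws open and shut, and the axes are right-handed (so a half turn about x gives the same grasp; the last joint's range is limited). The gripper opens to 85 mm and grips with 20 to 120 N. Pads are 22 mm wide; open, the fingers measure 114 mm over their backs; the gripper's body (76 mm by 85 mm) begins 54 mm behind the grasp point. The pads swing forward as they close: fully open they stand 13 mm farther back than shut.
Start: joints at [-1.405, 0.326, -0.193, 1.052, 0, 1.437], TCP at [0.162, -0.525, 0.207] pointing down, gripper open.
Joint ranges: [-2.65, 2.65], [-0.97, 1.79], [-1.3, 1.35], [-1.93, 2.1], [-1.47, 1.37], [-3.14, 3.14]. Speed limits (rad/s): [2.57, 2.57, 3.14, 3.14, 3.14, 3.14].

## Interface

Orientations are given as [roll, pitch, yaw] about the fixed x, y, z axes, in that order (R = Rz(yaw) Ry(pitch) Rx(roll)).
In Python, from cell import r, optics gives the robot as it stands.
- The arm moves only by the tool move_arm, never from a script. Its argument "moves" is a list of rows, each an object with "travel": the shift along the world's x, y, z in mm, a list of three; "yaw": the turn about the world's z in degrees; "grip": the closure in counts, from 0 (fully open) to 255 (shut). In form: [{"travel": [tx, ty, tz], "yaw": yaw, "grip": grip}, ...]. A call has 1 to 12 rows; each row is the pose to reach, as a shift and turn from the pose commanded when the call began; what a row does not reach only later rows make up. A row lasts 1/12 s, in which the tool goes at most 41.7 mm and 7.16 degrees, less where a joint would pass 70% of its speed; a pose out of reach is approached as far as the arm can. A call with a gripper value outside its range is refused whole. The fingers move at their own pace and stop on an object; "squeeze" is the grip in N (left out, the last holds). Time passes only in rows, so rows that repeat a pose let the fingers close. It gives the time, the measured TCP pose, the force and the opening at its end, in the units of the state.
- r.read_state(): the state, without advancing time (a new reading comes with each control period).
- optics.grab_frame(name): name is "scene" or "top"; returns the picture (400x640x3 uint8, blue, green, red); there is no depth.
- optics.calibration(name): a dict with "fx", "fy", "cx", "cy" (pixels), "origin" and "orientation" of the camera in the world. Camera axes: x right, y down, z forward; pixel columns grow to the right and rows downward; lengths in m; the calibration is good to about 2 mm. A picture is of the moment at which its call begins. calibration takes no time and is no camera call.
- r.hand_in(): hands the job in, once; it reports no verdict.
Trained networks look in the newest picture that a camera, given by its name, has taken for a name from the list of things; names that differ only in an ending like _2 or _b are one class to them, and where a whole thing is asked for, a point or a joint stands for the part that bears it (a point fixed in the world has none). Each returns a list of dicts, best first, with "score" (0 to 1); they miss things now and then, are a little off and sometimes report something else, mostly with a low value. They report only what shows in the picture. A call takes as long as a camera call. They do not tell look-alikes from the thing itself.
- optics.recognise(query, camera): "bbox" ([centre column, centre row, width, height] in pixels, round what is visible of it).
- optics.trace(query, camera): "pixels" (400x640 bool, what is visible of it) and "bbox" ([centre column, centre row, width, height] in pixels, round what is visible of it).
The state is a dict: "time": time; "q": joint angles; "joint_velocities": joint speeds; "effort": joint torques, N m; "tcp_pos": TCP position; "tcp_rot": TCP orientation; "ft_force": force on the tool from outside, world axes, zero at the start; "moment": the same for the moment, N m; "finger_gap": finger opening in m.
Only numpy, scipy, OpenCV 4.12 (cv2) and the standard library are available. Lean on these libraries where they do the work, as an engineer would, in place of code of your own. Each camera call takes 0.05 s, during which the arm holds its last target. There are 200 camera calls.

## Working session

There is one attempt and no reset: what is moved stays moved. The work goes in short steps, Python scripts to look and compute and a tool call to move; the robot and the scene stay as the last step left them, time stands still between calls to the robot, and variables do not carry over. Pictures are saved under pics/ and viewed, about 8 in all and at most 12, crops included, and the job is handed in when it is done.

Besides the shell and the picture viewer there is one more tool, called after ">>>" by a JSON object that holds its "op" and its "data". move_arm: Moves the arm, as the interface text tells. Its arguments: {"type":"object","properties":{"moves":{"type":"array"},"squeeze":{"type":"number"}},"required":["moves"]}

```bash
mkdir -p pics; cat > h.py <<'E'
import numpy as np, cv2
from scipy.spatial.transform import Rotation as R
from cell import r, optics
def cal(n):
    c=optics.calibration(n); o=np.array(c["origin"]); q=np.array(c["orientation"])
    M=q if q.shape==(3,3) else R.from_euler("xyz",q).as_matrix() if q.size==3 else R.from_quat(q).as_matrix()
    return c,o,M
def ray(n,u,v,z):
    c,o,M=cal(n); d=M@np.array([(u-c["cx"])/c["fx"],(v-c["cy"])/c["fy"],1]); return o+d*(z-o[2])/d[2]
def proj(n,p):
    c,o,M=cal(n); k=M.T@(np.array(p)-o); return [c["fx"]*k[0]/k[2]+c["cx"],c["fy"]*k[1]/k[2]+c["cy"]]
E
python3 - <<'E'
from h import *
for n in("scene","top"):
    im=optics.grab_frame(n); cv2.imwrite(f"pics/{n}0.png",im)
    print(n,optics.calibration(n))
    for q in("cell","ramp","tester","plate_face"):
        print(q,[(np.round(d["bbox"]),round(d["score"],2)) for d in optics.recognise(q,n)][:4])
print(r.read_state())
E
```

```text
scene {'fx': 453.41551530687167, 'fy': 453.41551530687167, 'cx': 325.18725379578467, 'cy': 205.29555895820596, 'origin': array([1.0335853 , 0.74991712, 0.89335693]), 'orientation': array([-2.29190774e+00, -1.78378737e-03,  2.51172529e+00])}
cell [(array([411., 224.,  42.,  25.]), 0.89), (array([460., 256.,  43.,  24.]), 0.83), (array([353., 199.,  35.,  30.]), 0.72), (array([358., 251.,  36.,  33.]), 0.6)]
ramp [(array([313., 274.,  85.,  64.]), 0.9)]
tester [(array([308., 275., 162.,  93.]), 0.55)]
plate_face [(array([287., 265.,  17.,  39.]), 0.79)]
top {'fx': 428.2873291835045, 'fy': 428.2873291835045, 'cx': 313.4053845012135, 'cy': 202.67582759380815, 'origin': array([ 0.38769372, -0.00514481,  1.35671375]), 'orientation': array([-3.05509281, -0.00399597, -1.57948857])}
cell [(array([258., 265.,  34.,  30.]), 0.84), (array([321., 245.,  15.,  36.]), 0.81), (array([263., 207.,  34.,  19.]), 0.67), (array([208., 275.,  34.,  36.]), 0.64)]
ramp [(array([272., 168.,  53.,  60.]), 0.68)]
tester [(array([272., 164.,  75., 131.]), 0.91), (array([176., 225.,  17.,  47.]), 0.5)]
plate_face [(array([442., 203.,  21.,  15.]), 0.47)]
{'time': 0.5, 'q': array([-1.40521247e+00,  3.26224725e-01, -1.92661305e-01,  1.05198600e+00,
       -1.90252409e-05,  1.43661372e+00]), 'joint_velocities': array([ 1.31903995e-03, -1.71286610e-03,  5.32390726e-04, -4.38206958e-04,
        5.98106706e-04, -5.97404403e-05]), 'effort': array([-9.02602624e-04, -4.42964995e+01,  2.62537372e+01,  2.81996210e-03,
       -1.90021128e-04, -2.85432414e-06]), 'tcp_pos': array([ 0.16242485, -0.52545307,  0.20654404]), 'tcp_rot': array([-1.45875664,  1.57071827,  1.98260247]), 'ft_force': array([-0.00580879, -0.10109014,  0.00730999]), 'moment': array([-0.0231641, -0.0020488, -0.0399973]), 'finger_gap': 0.0855470586697004}
```

View pics/top0.png

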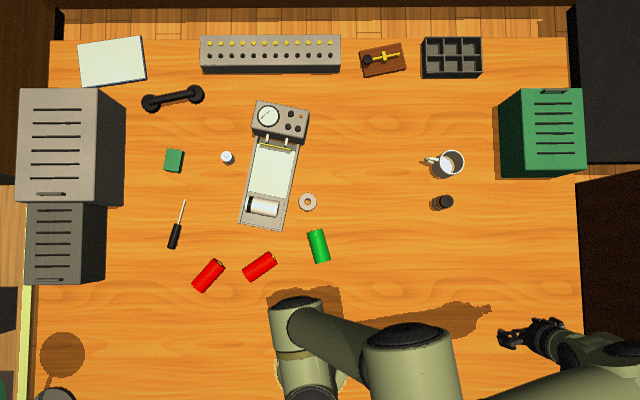

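View pics/scene0.png

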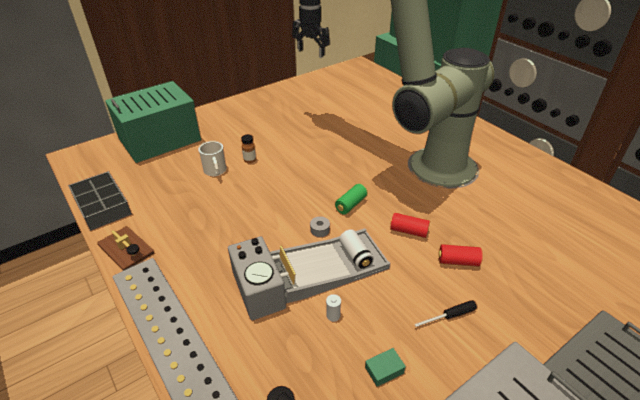

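Top view: the cell-like things are white/aluminium at (263,207) on the tester apron, red at (208,275) and (260,266), and green at (319,246). Only the aluminium one in the tester fits. I'll confirm it in an enlarged crop and measure the tester.

```bash
python3 - <<'E'
from h import *
im=optics.grab_frame("top"); 
c=im[90:240,225:325]; cv2.imwrite("pics/crop.png",cv2.resize(c,None,fx=4,fy=4,interpolation=cv2.INTER_CUBIC))
for n in("top","scene"):
  optics.grab_frame(n)
  for q in("cell","ramp","tester","plate","spool"):
    for d in optics.trace(q,n)[:4]:
        m=d["pixels"].astype(np.uint8); ct=max(cv2.findContours(m,0,2)[0],key=cv2.contourArea)
        print(n,q,round(d["score"],2),np.round(d["bbox"]),cv2.boxPoints(cv2.minAreaRect(ct)).round(1).tolist(), np.argwhere(m).mean(0)[::-1].round(1))
E
```

```text
top cell 0.96 [208. 277.  34.  38.] [[189.60000610351562, 283.6000061035156], [213.60000610351562, 256.6000061035156], [226.1999969482422, 267.70001220703125], [202.1999969482422, 294.70001220703125]] [207.8 275.7]
top cell 0.92 [260. 265.  30.  30.] [[240.3000030517578, 269.20001220703125], [269.1000061035156, 249.39999389648438], [278.29998779296875, 262.70001220703125], [249.5, 282.5]] [259.3 266. ]
top cell 0.72 [262. 206.  32.  18.] [[242.8000030517578, 210.89999389648438], [245.39999389648438, 195.6999969482422], [279.1000061035156, 201.5], [276.5, 216.6999969482422]] [261.1 206.1]
top cell 0.62 [320. 247.  22.  36.] [[305.70001220703125, 230.89999389648438], [321.3999938964844, 226.1999969482422], [331.29998779296875, 259.29998779296875], [315.6000061035156, 264.0]] [318.5 245.3]
top ramp 0.91 [273. 169.  53.  67.] [[243.3000030517578, 190.60000610351562], [255.60000610351562, 132.60000610351562], [301.0, 142.1999969482422], [288.70001220703125, 200.1999969482422]] [271.5 169. ]
top tester 0.73 [273. 166.  77. 132.] [[231.6999969482422, 221.5], [256.20001220703125, 98.80000305
[... 1549 characters left out ...]
]] [311.8 269.2]
scene tester 0.81 [310. 277. 163.  90.] [[222.1999969482422, 249.10000610351562], [363.3999938964844, 194.8000030517578], [391.5, 267.8999938964844], [250.3000030517578, 322.20001220703125]] [295.2 271.4]
scene plate 0.59 [289. 265.  17.  38.] [[276.20001220703125, 248.6999969482422], [283.0, 245.60000610351562], [299.0, 280.70001220703125], [292.1000061035156, 283.8999938964844]] [287.6 265.4]
scene plate 0.28 [386. 369.  40.  40.] [[361.79998779296875, 361.6000061035156], [395.0, 345.0], [408.20001220703125, 371.3999938964844], [375.0, 388.0]] [384.8 366.9]
scene spool 0.61 [318. 229.  22.  20.] [[310.0, 216.0], [329.0, 216.0], [329.0, 237.0], [310.0, 237.0]] [319.4 226.7]
```

View pics/crop.png

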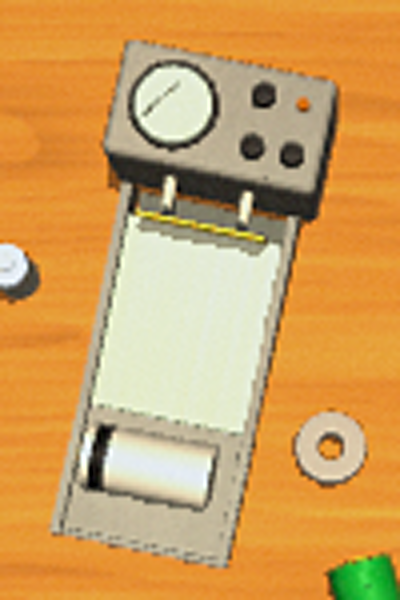

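The crop shows the aluminium cell (black band and nub at left) on the apron, centred at crop (152,465), full picture about (263,206). The green and red ones lie outside the tester. The foot line runs from crop (90,408) to (248,433), and the plate top edge is at (200,226).

```bash
cat >> h.py <<'E'
from scipy.optimize import least_squares
def full(p): return [225+(p[0]-1.5)/4,90+(p[1]-1.5)/4]
def tf(s,p): c,n=np.cos(s[2]),np.sin(s[2]); return [s[0]+c*p[0]-n*p[1],s[1]+n*p[0]+c*p[1],p[2]]
E
python3 - <<'E'
from h import *
C=[((52,533),(-.103,.070,.018)),((228,567),(-.103,-.070,.018)),((90,408),(0,.062,.012)),((248,433),(0,-.062,.012)),
((127,40),(.27,.082,.1)),((338,82),(.27,-.082,.1)),((107,148),(.18,.082,.1)),((318,192),(.18,-.082,.1))]
f=lambda s:np.ravel([np.array(proj("top",tf(s,p)))-full(u) for u,p in C])
s=least_squares(f,[.4,.1,-.2],loss="soft_l1")
print(s.x,np.rad2deg(s.x[2]),f(s.x).reshape(-1,2).round(1).tolist())
for u in [(152,465),(110,458),(212,473),(85,457)]: print("cell",ray("top",*full(u),.037))
s=s.x
a=np.deg2rad(8)
for y in(.05,-.05):
  t=tf(s,(.15*np.cos(a)-.044*np.sin(a),y,.012+.15*np.sin(a)+.044*np.cos(a)))
  print("plate top",t,np.round(proj("top",t)),np.round(proj("scene",t)))
for p in [(0,.062,.012),(0,-.062,.012),(-.1,.07,.018),(-.1,-.07,.018),(.18,.082,.1),(.18,-.082,.1)]: print(np.round(proj("scene",tf(s,p))))
g=ray("scene",356.3,249.4,.04); print("cell scene",g); c=np.array(ray("top",263,206.,.037)); 
d=c[:2]-s[:2]; print("cell in tester",np.cos(s[2])*d[0]+np.sin(s[2])*d[1],-np.sin(s[2])*d[0]+np.cos(s[2])*d[1])
print(R.from_euler("xyz",r.read_state()["tcp_rot"]).as_matrix().round(3))
sp=ray("top",307.5,201.5,.03); print("spool",sp)
E
```

```text
[ 0.53019284  0.13448899 -0.21262443] -12.182482177939594 [[0.3, -0.6], [0.2, -0.0], [0.7, -0.7], [-0.3, 1.0], [-0.0, -0.8], [0.6, -0.4], [-1.4, 1.0], [-0.5, 1.0]]
cell [0.49347385 0.14555475 0.037     ]
cell [0.49917054 0.17799482 0.037     ]
cell [0.48688917 0.09923828 0.037     ]
cell [0.50010718 0.19730018 0.037     ]
plate top [np.float64(0.6799535713138892), np.float64(0.15330941811566678), np.float64(0.07644776016863891)] [259. 144.] [296. 273.]
plate top [np.float64(0.6588509765281391), np.float64(0.05556137213361952), np.float64(0.07644776016863891)] [291. 150.] [282. 244.]
[352. 275.]
[332. 243.]
[389. 264.]
[363. 229.]
[285. 281.]
[263. 234.]
cell scene [0.49689886 0.15180898 0.04      ]
cell in tester -0.038370918866399116 0.0018516448050325523
[[-0.     0.295 -0.955]
 [ 0.    -0.955 -0.295]
 [-1.    -0.    -0.   ]]
spool [0.50651543 0.00688682 0.03      ]
```

Pose fits: tester at (0.530, 0.134), yaw −12.2°. The predicted plate edge matches the picture within 1 px, and the cell is at tester x ≈ −38 mm, y ≈ +2 mm. Moving to a point above and behind the cell.

>>> {"op": "move_arm", "data": {"moves": [{"travel": [14, 33, 0], "yaw": 7, "grip": 80}, {"travel": [28, 66, 0], "yaw": 14, "grip": 80}, {"travel": [42, 99, 0], "yaw": 21, "grip": 80}, {"travel": [56, 132, 0], "yaw": 28, "grip": 80}, {"travel": [70, 165, 0], "yaw": 35, "grip": 80}, {"travel": [84, 198, 0], "yaw": 42, "grip": 80}, {"travel": [98, 231, 0], "yaw": 49, "grip": 80}, {"travel": [112, 264, 0], "yaw": 56, "grip": 80}, {"travel": [126, 297, 0], "yaw": 63, "grip": 80}, {"travel": [140, 330, 0], "yaw": 70, "grip": 80}, {"travel": [154, 363, 0], "yaw": 77, "grip": 80}, {"travel": [168, 396, 0], "yaw": 84, "grip": 80}], "squeeze": 40}}

```text
time: 2.15
tcp_pos: [0.3308, -0.1279, 0.2069]
tcp_rot: [0.847, 1.57, -0.523]
ft_force: [0.8, -0.4, -0.0]
finger_gap: 0.0585
```

>>> {"op": "move_arm", "data": {"moves": [{"travel": [12, 29, 0], "yaw": 6.7, "grip": 80}, {"travel": [24, 57, 0], "yaw": 13.4, "grip": 80}, {"travel": [36, 85, 0], "yaw": 20.1, "grip": 80}, {"travel": [48, 113, 0], "yaw": 26.8, "grip": 80}, {"travel": [60, 142, 0], "yaw": 33.5, "grip": 80}, {"travel": [72, 170, 0], "yaw": 40.2, "grip": 80}, {"travel": [84, 198, 0], "yaw": 46.9, "grip": 80}, {"travel": [96, 227, -20], "yaw": 53.6, "grip": 80}, {"travel": [108, 255, -50], "yaw": 60.3, "grip": 80}, {"travel": [120, 283, -80], "yaw": 66.65, "grip": 80}, {"travel": [120, 283, -105], "yaw": 66.65, "grip": 80}, {"travel": [120, 283, -115], "yaw": 66.65, "grip": 80}]}}

```text
time: 3.15
tcp_pos: [0.4487, 0.1548, 0.0882]
tcp_rot: [-2.779, 1.567, -2.988]
ft_force: [-0.9, -0.8, -0.4]
finger_gap: 0.0588
```

```bash
python3 - <<'E'
from h import *
s=r.read_state(); M=R.from_euler("xyz",s["tcp_rot"]).as_matrix(); print(s["tcp_pos"],M.round(3).tolist(),np.rad2deg(np.arctan2(M[1,1],M[0,1])),s["q"].round(2))
a=optics.grab_frame("top")[150:250,215:345]; b=optics.grab_frame("scene")[180:310,260:410]
cv2.imwrite("pics/p2.png",np.vstack([cv2.resize(a,(390,300),interpolation=2),cv2.resize(b,(390,300),interpolation=2)])); print(s["ft_force"])
E
```

```text
[0.44871694 0.15480893 0.08820945] [[-0.004, 0.208, 0.978], [-0.001, 0.978, -0.208], [-1.0, -0.001, -0.004]] 78.01437343571321 [ 0.18  0.31 -0.55  0.71  0.    0.39]
[-0.87637301 -0.79935092 -0.4469449 ]
```

View pics/p2.png

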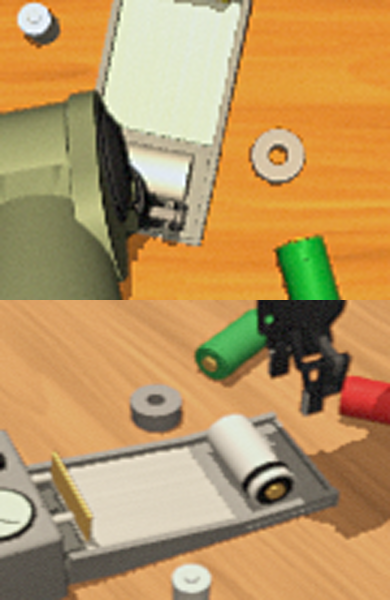

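The picture shows the fingers poised over the apron's near end, behind the cell. The cell is slightly askew, with its nub to the left, and nothing has been touched. Descending.

>>> {"op": "move_arm", "data": {"moves": [{"travel": [0, 0, -15], "yaw": 0, "grip": 80}, {"travel": [0, 0, -30], "yaw": 0, "grip": 80}, {"travel": [0, 0, -45], "yaw": 0, "grip": 80}, {"travel": [0, 0, -57], "yaw": 0, "grip": 80}, {"travel": [0, 0, -64], "yaw": 0, "grip": 80}, {"travel": [0, 0, -69], "yaw": 0, "grip": 80}, {"travel": [0, 0, -70], "yaw": 0, "grip": 80}, {"travel": [0, 0, -70], "yaw": 0, "grip": 80}]}}

```text
time: 3.92
tcp_pos: [0.4509, 0.1535, 0.0221]
tcp_rot: [0.455, 1.57, 0.242]
ft_force: [-0.1, -0.5, 0.4]
finger_gap: 0.0582
```

```bash
python3 - <<'E'
from h import *
s=r.read_state(); print(s["tcp_pos"],s["ft_force"])
b=optics.grab_frame("scene")[190:300,280:410]
cv2.imwrite("pics/p3.png",cv2.resize(b,(650,550),interpolation=2))
E
```

```text
[0.45091646 0.15347198 0.0220919 ] [-0.08184231 -0.47487948  0.36238881]
```

View pics/p3.png

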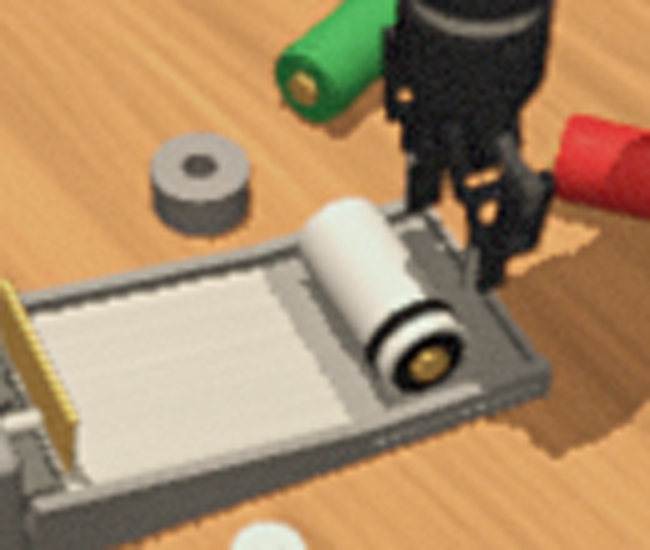

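Fingertips are down behind the cell, between it and the lip, with no contact. Starting a slow push along the ramp direction (0.978, −0.211).

>>> {"op": "move_arm", "data": {"moves": [{"travel": [1, -0.2, 0], "yaw": 0, "grip": 80}, {"travel": [2, -0.4, 0], "yaw": 0, "grip": 80}, {"travel": [3, -0.6, 0], "yaw": 0, "grip": 80}, {"travel": [4, -0.9, 0], "yaw": 0, "grip": 80}, {"travel": [5, -1.1, 0], "yaw": 0, "grip": 80}, {"travel": [6, -1.3, 0], "yaw": 0, "grip": 80}, {"travel": [7, -1.5, 0], "yaw": 0, "grip": 80}, {"travel": [8, -1.7, 0], "yaw": 0, "grip": 80}, {"travel": [9, -1.9, 0], "yaw": 0, "grip": 80}, {"travel": [10, -2.2, 0], "yaw": 0, "grip": 80}, {"travel": [11, -2.4, 0], "yaw": 0, "grip": 80}, {"travel": [12, -2.6, 0], "yaw": 0, "grip": 80}]}}

```text
time: 4.97
tcp_pos: [0.4625, 0.1509, 0.0216]
tcp_rot: [-2.828, 1.571, -3.04]
ft_force: [-0.1, 0.7, -0.4]
finger_gap: 0.0588
```

```bash
cat >> h.py <<'E'
S=[.5302,.1345,-.2126]
def look(name=None):
    s=r.read_state(); d=s["tcp_pos"][:2]-S[:2]; u=np.array([np.cos(S[2]),np.sin(S[2])])
    print("t",s["time"],"tcp tester",(u@d*1e3).round(1),((-u[1]*d[0]+u[0]*d[1])*1e3).round(1),(s["tcp_pos"][2]*1e3).round(1),"F along",(u@s["ft_force"][:2]).round(2),s["ft_force"].round(1),"Mz",s["moment"].round(2))
    im=optics.grab_frame("scene")
    if name: cv2.imwrite(f"pics/{name}.png",cv2.resize(im[180:310,250:410],(800,650)[:2] if 0 else (738,600),interpolation=2))
E
python3 -c "
from h import *
look('p4')"
```

```text
t 4.9667 tcp tester -69.6 1.7 21.6 F along -0.21 [-0.1  0.7 -0.4] Mz [ 0.04 -0.    0.01]
```

View pics/p4.png

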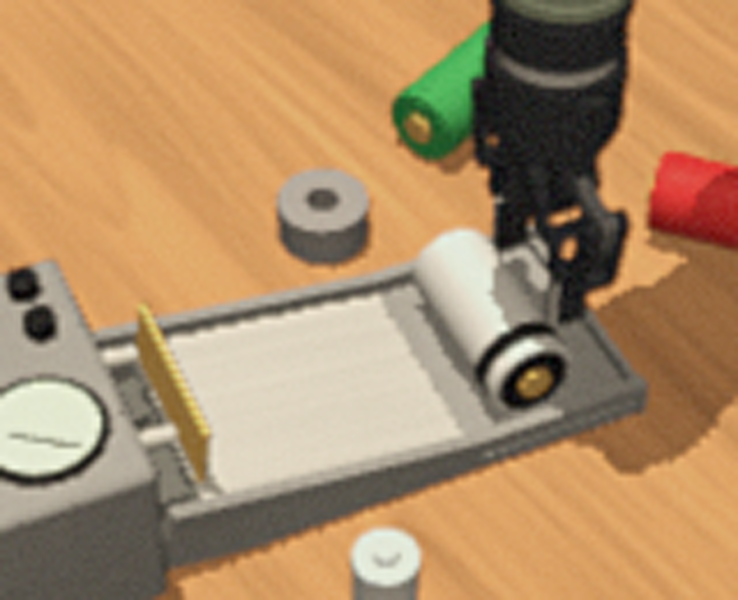

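>>> {"op": "move_arm", "data": {"moves": [{"travel": [1, -0.2, 0], "yaw": 0, "grip": 80}, {"travel": [2, -0.4, 0], "yaw": 0, "grip": 80}, {"travel": [3, -0.6, 0], "yaw": 0, "grip": 80}, {"travel": [4, -0.9, 0], "yaw": 0, "grip": 80}, {"travel": [5, -1.1, 0], "yaw": 0, "grip": 80}, {"travel": [6, -1.3, 0], "yaw": 0, "grip": 80}, {"travel": [7, -1.5, 0], "yaw": 0, "grip": 80}, {"travel": [8, -1.7, 0], "yaw": 0, "grip": 80}, {"travel": [9, -1.9, 0], "yaw": 0, "grip": 80}, {"travel": [10, -2.2, 0], "yaw": 0, "grip": 80}, {"travel": [11, -2.4, 0], "yaw": 0, "grip": 80}, {"travel": [12, -2.6, 0], "yaw": 0, "grip": 80}]}}

```text
time: 6.02
tcp_pos: [0.4724, 0.1492, 0.0242]
tcp_rot: [2.657, 1.568, 2.446]
ft_force: [-15.7, -1.2, 40.0]
finger_gap: 0.0585
```

```bash
python3 -c "
from h import *
look('p5')"
```

```text
t 6.0167 tcp tester -59.6 2.2 24.2 F along -15.11 [-15.7  -1.2  40. ] Mz [0.31 2.8  0.17]
```

View pics/p5.png

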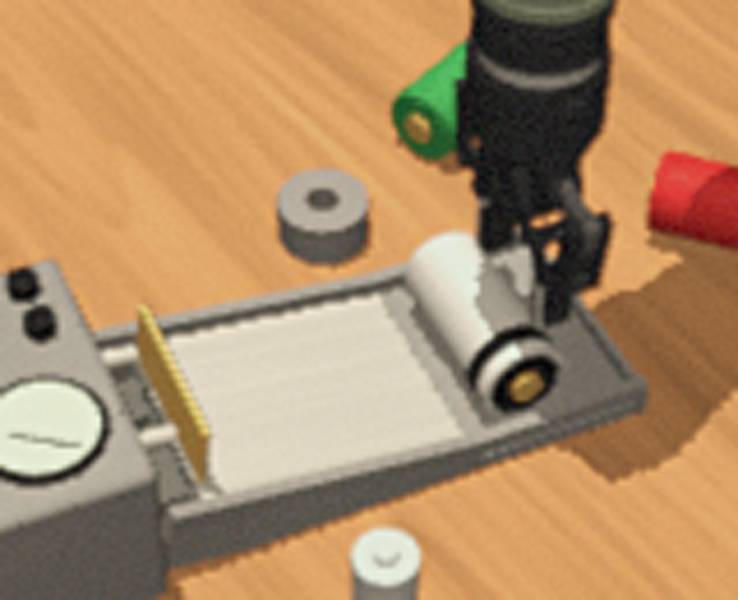

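The reading is 40 N up and 15 N back, so something other than the fingertip faces is wedging on the cell. Checking where the fingertips really are before moving on.

```bash
python3 - <<'E'
from h import *
# p3 tip px at tcp tester x=-81, p4 at -69.6, p5 at -59.6 ; near (+y) finger
for nm,x,px in(("p3",-.081,(377.4,248)),("p4",-.0696,(250+572/4.613,180+318/4.613)),("p5",-.0596,(250+555/4.613,180+320/4.613))):
  print(nm,np.round(px,1))
  for z in(.02,.03,.04,.05): print(z,[np.round(proj("scene",tf(S,(x+dx,.002+y,z))),1).tolist() for dx in(-.011,.011) for y in(.029,.044)])
for x in(-.04,-.03,-.025,-.02): print("nub centre",x,np.round(proj("scene",tf(S,(x,.055,.037))),1), np.round(proj("scene",tf(S,(x,.055,.037))),1))
print("nub seen p3",366,262,"p4",250+532/4.613,180+378/4.613,"p5",250+526/4.613,180+383/4.613)
E
```

```text
p3 [377.4 248. ]
0.02 [[378.8, 253.8], [381.6, 257.7], [371.3, 256.3], [374.1, 260.3]]
0.03 [[379.1, 251.1], [381.9, 255.1], [371.6, 253.7], [374.4, 257.7]]
0.04 [[379.4, 248.5], [382.2, 252.4], [371.8, 251.0], [374.7, 255.0]]
0.05 [[379.7, 245.8], [382.6, 249.7], [372.1, 248.3], [374.9, 252.3]]
p4 [374.  248.9]
0.02 [[374.9, 255.1], [377.7, 259.1], [367.4, 257.6], [370.1, 261.7]]
0.03 [[375.2, 252.5], [378.0, 256.4], [367.6, 255.0], [370.4, 259.0]]
0.04 [[375.5, 249.8], [378.3, 253.8], [367.9, 252.4], [370.7, 256.4]]
0.05 [[375.8, 247.1], [378.6, 251.1], [368.1, 249.7], [370.9, 253.7]]
p5 [370.3 249.4]
0.02 [[371.5, 256.2], [374.3, 260.2], [363.9, 258.8], [366.7, 262.8]]
0.03 [[371.8, 253.6], [374.6, 257.6], [364.2, 256.2], [366.9, 260.2]]
0.04 [[372.0, 251.0], [374.9, 254.9], [364.4, 253.5], [367.2, 257.6]]
0.05 [[372.3, 248.3], [375.2, 252.2], [364.6, 250.8], [367.4, 254.9]]
nub centre -0.04 [365.7 261.9] [365.7 261.9]
nub centre -0.03 [362.2 263.1] [362.2 263.1]
nub centre -0.025 [360.4 263.7] [360.4 263.7]
nub centre -0.02 [358.6 264.3] [358.6 264.3]
nub seen p3 366 262 p4 365.32625189681335 261.9423368740516 p5 364.0255798829395 263.02623021894647
```

```bash
python3 - <<'E'
import cv2
im=cv2.imread("pics/p5.png"); im=im[180:430,380:670]; cv2.imwrite("pics/p5c.png",cv2.resize(im,(696,600),interpolation=2))
E
```

```text
(no output)
```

View pics/p5c.png

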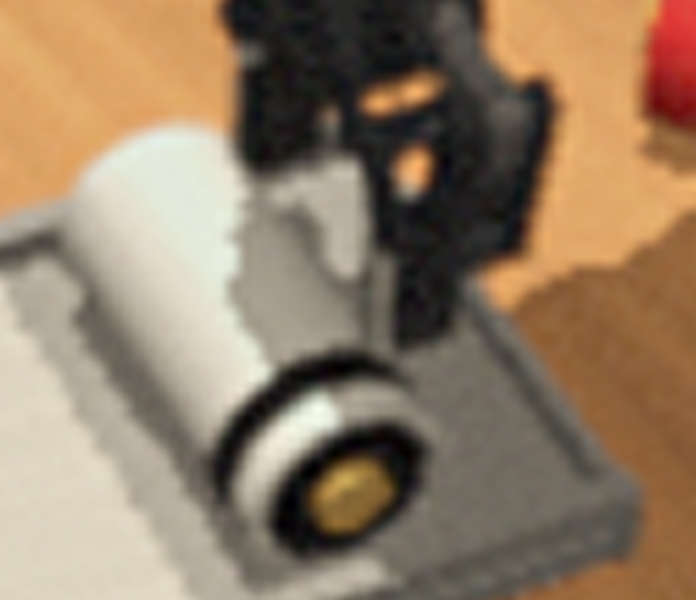

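The crop shows both fingertips riding on the upper rear of the cell: partly open, the tips sit well above the nominal TCP. The cell is still near x ≈ −36 mm. I'll back off, close the fingers further so the tips reach lower, and then descend.

>>> {"op": "move_arm", "data": {"moves": [{"travel": [-2, 0.4, 0], "yaw": 0, "grip": 80}, {"travel": [-4, 0.9, 0], "yaw": 0, "grip": 80}, {"travel": [-7, 1.5, 0], "yaw": 0, "grip": 80}, {"travel": [-10, 2.2, 0], "yaw": 0, "grip": 80}, {"travel": [-14, 3, 0], "yaw": 0, "grip": 80}, {"travel": [-18, 3.9, 0], "yaw": 0, "grip": 80}, {"travel": [-22, 4.7, 0], "yaw": 0, "grip": 130}, {"travel": [-25, 5.3, 0], "yaw": 0, "grip": 150}, {"travel": [-25, 5.3, 0], "yaw": 0, "grip": 150}, {"travel": [-25, 5.3, 0], "yaw": 0, "grip": 150}]}}

```text
time: 6.9
tcp_pos: [0.4493, 0.1537, 0.0215]
tcp_rot: [-2.32, 1.571, -2.532]
ft_force: [0.5, -0.1, -0.2]
finger_gap: 0.035
```

```bash
python3 -c "
from h import *
look('p6')"
```

```text
t 6.9 tcp tester -83.1 1.6 21.5 F along 0.49 [ 0.5 -0.1 -0.2] Mz [-0.01 -0.03  0.  ]
```

View pics/p6.png

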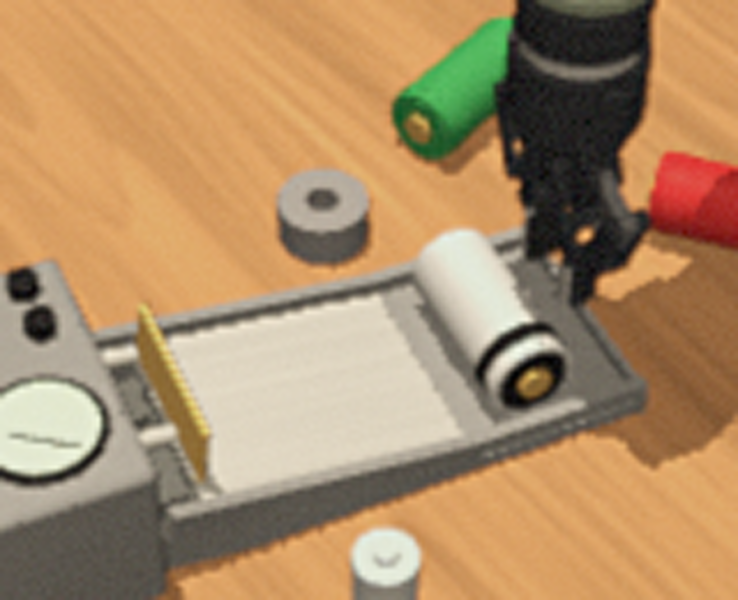

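Back to free air; the cell rests where it was. Now a guarded descent, feeling for the apron.

>>> {"op": "move_arm", "data": {"moves": [{"travel": [0, 0, -2], "yaw": 0, "grip": 150}, {"travel": [0, 0, -4], "yaw": 0, "grip": 150}, {"travel": [0, 0, -6], "yaw": 0, "grip": 150}, {"travel": [0, 0, -7.5], "yaw": 0, "grip": 150}, {"travel": [0, 0, -7.5], "yaw": 0, "grip": 150}]}}

```text
time: 7.37
tcp_pos: [0.4491, 0.1535, 0.0136]
tcp_rot: [-2.735, 1.57, -2.948]
ft_force: [0.4, 0.3, 0.2]
finger_gap: 0.0347
```

>>> {"op": "move_arm", "data": {"moves": [{"travel": [0, 0, -1.5], "yaw": 0, "grip": 150}, {"travel": [0, 0, -3], "yaw": 0, "grip": 150}, {"travel": [0, 0, -4], "yaw": 0, "grip": 150}]}}

```text
time: 7.62
tcp_pos: [0.4494, 0.1536, 0.0099]
tcp_rot: [-1.885, 1.571, -2.097]
ft_force: [-0.7, 0.9, -0.3]
finger_gap: 0.0353
```

>>> {"op": "move_arm", "data": {"moves": [{"travel": [0, 0, -1], "yaw": 0, "grip": 150}, {"travel": [0, 0, -2], "yaw": 0, "grip": 150}, {"travel": [0, 0, -3], "yaw": 0, "grip": 150}, {"travel": [0, 0, -4], "yaw": 0, "grip": 150}]}}

```text
time: 7.95
tcp_pos: [0.4495, 0.1536, 0.006]
tcp_rot: [0.329, 1.571, 0.117]
ft_force: [0.3, -0.3, 0.5]
finger_gap: 0.0352
```

```bash
python3 -c "
from h import *
look()
b=optics.grab_frame('scene')[215:285,335:410]
cv2.imwrite('pics/p7.png',cv2.resize(b,(600,560),interpolation=2))"
```

```text
t 7.95 tcp tester -83.0 1.7 6.0 F along 0.36 [ 0.3 -0.3  0.5] Mz [ 0.01  0.03 -0.  ]
```

View pics/p7.png

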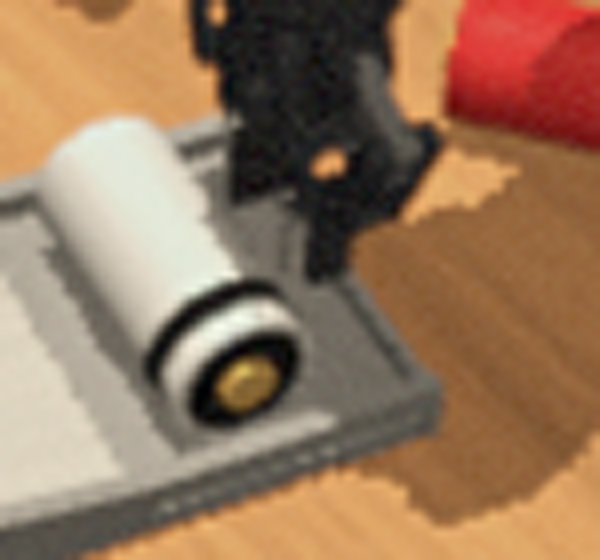

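The tips are still visibly above the apron (tip at crop (325,275), estimated z ≈ 30 mm). Continuing the guarded descent.

>>> {"op": "move_arm", "data": {"moves": [{"travel": [0, 0, -1], "yaw": 0, "grip": 150}, {"travel": [0, 0, -2], "yaw": 0, "grip": 150}, {"travel": [0, 0, -3], "yaw": 0, "grip": 150}, {"travel": [0, 0, -4], "yaw": 0, "grip": 150}]}}

```text
time: 8.38
tcp_pos: [0.4495, 0.1536, 0.002]
tcp_rot: [0.252, 1.571, 0.039]
ft_force: [0.8, -0.4, -0.0]
finger_gap: 0.0348
```

>>> {"op": "move_arm", "data": {"moves": [{"travel": [0, 0, -1], "yaw": 0, "grip": 150}, {"travel": [0, 0, -2], "yaw": 0, "grip": 150}, {"travel": [0, 0, -3], "yaw": 0, "grip": 150}, {"travel": [0, 0, -4], "yaw": 0, "grip": 150}]}}

```text
time: 8.72
tcp_pos: [0.4494, 0.1536, -0.002]
tcp_rot: [-1.425, 1.571, -1.638]
ft_force: [0.2, 0.6, 0.3]
finger_gap: 0.035
```

>>> {"op": "move_arm", "data": {"moves": [{"travel": [0, 0, -1], "yaw": 0, "grip": 150}, {"travel": [0, 0, -2], "yaw": 0, "grip": 150}, {"travel": [0, 0, -3], "yaw": 0, "grip": 150}, {"travel": [0, 0, -4], "yaw": 0, "grip": 150}]}}

```text
time: 9.05
tcp_pos: [0.4495, 0.1536, -0.006]
tcp_rot: [1.418, 1.571, 1.206]
ft_force: [-0.6, -0.9, 0.5]
finger_gap: 0.0354
```

>>> {"op": "move_arm", "data": {"moves": [{"travel": [0, 0, -1], "yaw": 0, "grip": 150}, {"travel": [0, 0, -2], "yaw": 0, "grip": 150}, {"travel": [0, 0, -3], "yaw": 0, "grip": 150}, {"travel": [0, 0, -3], "yaw": 0, "grip": 150}]}}

```text
time: 9.38
tcp_pos: [0.4493, 0.1536, -0.0091]
tcp_rot: [-2.587, 1.571, -2.799]
ft_force: [-1.0, 0.5, 0.0]
finger_gap: 0.0351
```

```bash
python3 - <<'E'
from h import *
look()
b=optics.grab_frame('scene')
z=r.read_state()["tcp_pos"][2]
g=b.max(2)
# dark columns of near finger tip
for c in range(368,384): 
    rows=np.where(g[225:270,c]<45)[0]; print(c, 225+rows.max() if len(rows) else None, end="; ")
print()
for z in(.012,.02,.03): print(z,[np.round(proj("scene",tf(S,(-.083+dx,.002+y,z))),1).tolist() for dx in(-.011,.011) for y in(.0175,.032)])
E
```

```text
t 9.3833 tcp tester -83.1 1.6 -9.1 F along -1.09 [-1.   0.5  0. ] Mz [ 0.03  0.02 -0.03]
368 265; 369 264; 370 263; 371 261; 372 245; 373 253; 374 253; 375 253; 376 252; 377 252; 378 247; 379 246; 380 246; 381 246; 382 245; 383 245; 
0.012 [[377.1, 252.7], [379.8, 256.4], [369.7, 255.2], [372.3, 259.0]]
0.02 [[377.3, 250.6], [380.0, 254.3], [369.9, 253.1], [372.5, 256.9]]
0.03 [[377.6, 247.9], [380.3, 251.7], [370.1, 250.4], [372.8, 254.2]]
```

The tip's image position now gives z ≈ 20 mm, which is low enough to bear on the cell at centre height with no apron contact. Pushing again, slowly.

>>> {"op": "move_arm", "data": {"moves": [{"travel": [2, -0.4, 0], "yaw": 0, "grip": 150}, {"travel": [4, -0.9, 0], "yaw": 0, "grip": 150}, {"travel": [6, -1.3, 0], "yaw": 0, "grip": 150}, {"travel": [8, -1.7, 0], "yaw": 0, "grip": 150}, {"travel": [9, -1.9, 0], "yaw": 0, "grip": 150}, {"travel": [10, -2.2, 0], "yaw": 0, "grip": 150}, {"travel": [11, -2.4, 0], "yaw": 0, "grip": 150}, {"travel": [12, -2.6, 0], "yaw": 0, "grip": 150}, {"travel": [13, -2.8, 0], "yaw": 0, "grip": 150}, {"travel": [14, -3.0, 0], "yaw": 0, "grip": 150}, {"travel": [15, -3.2, 0], "yaw": 0, "grip": 150}, {"travel": [16, -3.5, 0], "yaw": 0, "grip": 150}]}}

```text
time: 10.48
tcp_pos: [0.4655, 0.1501, -0.0089]
tcp_rot: [-2.787, 1.571, -3.0]
ft_force: [0.0, 0.4, -0.1]
finger_gap: 0.0352
```

```bash
cat >> h.py <<'E'
def cellx():
    im=optics.grab_frame("scene"); h=cv2.cvtColor(im,cv2.COLOR_BGR2HSV)
    best=[d for d in optics.trace("cell","scene") if 230<d["bbox"][1]<285 and 255<d["bbox"][0]<385]
    for d in best[:1]:
        m=d["pixels"].astype(np.uint8); ct=max(cv2.findContours(m,0,2)[0],key=cv2.contourArea); print("cell",d["score"].__round__(2),d["bbox"],"rect",cv2.minAreaRect(ct))
    x0,x1=270,380; g=cv2.inRange(h,(12,110,70),(32,255,255))[235:285,x0:x1]
    n,l,s,c=cv2.connectedComponentsWithStats(g)
    for i in range(1,n):
        if 8<s[i,4]: print("gold",c[i].round(1)+[x0,235],s[i].tolist())
def xcell(s): # nub px for ramp coordinate s (m)
    a=np.deg2rad(8)
    return np.round(proj("scene",tf(S,(s,.055,.037) if s<0 else (s*np.cos(a)-.025*np.sin(a),.055,.012+s*np.sin(a)+.025*np.cos(a)))),1)
E
python3 -c "
from h import *
look(); cellx(); print([(s,xcell(s/1e3)) for s in (-40,-30,-20,-10,0)])"
```

```text
t 10.4833 tcp tester -66.5 1.6 -8.9 F along -0.04 [ 0.   0.4 -0.1] Mz [0.04 0.03 0.05]
cell 0.8 [353.1, 252.8, 37.4, 37.7] rect ((353.1538391113281, 250.23077392578125), (42.711917877197266, 20.523908615112305), 56.3099365234375)
gold [292.2 245.9] [0, 0, 68, 49, 789]
gold [362.  263.6] [89, 26, 7, 7, 37]
gold [367.3 280.3] [75, 38, 35, 12, 229]
[(-40, array([365.7, 261.9])), (-30, array([362.2, 263.1])), (-20, array([358.6, 264.3])), (-10, array([355. , 265.5])), (0, array([352.7, 266.4]))]
```

The cell is rolling ahead of the fingers (nub at (362,264) gives cell x ≈ −30) with no vertical load. Continuing along the apron to the foot.

>>> {"op": "move_arm", "data": {"moves": [{"travel": [1.5, -0.3, 0], "yaw": 0, "grip": 150}, {"travel": [3, -0.6, 0], "yaw": 0, "grip": 150}, {"travel": [4.5, -1.0, 0], "yaw": 0, "grip": 150}, {"travel": [6, -1.3, 0], "yaw": 0, "grip": 150}, {"travel": [7.5, -1.6, 0], "yaw": 0, "grip": 150}, {"travel": [9, -1.9, 0], "yaw": 0, "grip": 150}, {"travel": [10.5, -2.3, 0], "yaw": 0, "grip": 150}, {"travel": [12, -2.6, 0], "yaw": 0, "grip": 150}, {"travel": [13.5, -2.9, 0], "yaw": 0, "grip": 150}, {"travel": [15, -3.2, 0], "yaw": 0, "grip": 150}, {"travel": [16.5, -3.6, 0], "yaw": 0, "grip": 150}, {"travel": [18, -3.9, 0], "yaw": 0, "grip": 150}]}}

```text
time: 11.63
tcp_pos: [0.4836, 0.1462, -0.0089]
tcp_rot: [-2.926, 1.571, -3.139]
ft_force: [-0.3, -0.3, -0.5]
finger_gap: 0.0354
```

>>> {"op": "move_arm", "data": {"moves": [{"travel": [1.5, -0.3, 0], "yaw": 0, "grip": 150}, {"travel": [3, -0.6, 0], "yaw": 0, "grip": 150}, {"travel": [4.5, -1.0, 0], "yaw": 0, "grip": 150}, {"travel": [6, -1.3, 0.1], "yaw": 0, "grip": 150}, {"travel": [7.5, -1.6, 0.2], "yaw": 0, "grip": 150}, {"travel": [9, -1.9, 0.3], "yaw": 0, "grip": 150}, {"travel": [10.5, -2.3, 0.5], "yaw": 0, "grip": 150}, {"travel": [12, -2.6, 0.7], "yaw": 0, "grip": 150}, {"travel": [13.5, -2.9, 0.9], "yaw": 0, "grip": 150}, {"travel": [15, -3.2, 1.1], "yaw": 0, "grip": 150}, {"travel": [16.5, -3.6, 1.3], "yaw": 0, "grip": 150}, {"travel": [18, -3.9, 1.5], "yaw": 0, "grip": 150}]}}

```text
time: 12.63
tcp_pos: [0.5013, 0.1423, -0.0075]
tcp_rot: [-3.05, 1.57, 3.02]
ft_force: [-1.4, 1.1, 0.9]
finger_gap: 0.0351
```

```bash
python3 -c "
from h import *
look(); cellx(); print([(s,xcell(s/1e3)) for s in (-10,0,10,20)])"
```

```text
t 12.6333 tcp tester -29.9 1.6 -7.5 F along -1.58 [-1.4  1.1  0.9] Mz [0.08 0.35 0.08]
cell 0.62 [340.4, 256.2, 37.9, 36.5] rect ((341.01470947265625, 254.19117736816406), (42.531646728515625, 20.751327514648438), 59.03623962402344)
gold [290.5 246.4] [0, 0, 59, 49, 757]
gold [376.  239.5] [100, 0, 10, 14, 78]
gold [349. 268.] [76, 30, 7, 7, 39]
gold [367.4 280.3] [75, 38, 35, 12, 228]
[(-10, array([355. , 265.5])), (0, array([352.7, 266.4])), (10, array([349.1, 267.3])), (20, array([345.5, 268.1]))]
```

The cell is on the slope (nub at (349,268), s ≈ 10 mm), with about 1.6 N on the fingers as expected. Continuing up along the 8° line.

>>> {"op": "move_arm", "data": {"moves": [{"travel": [1.6, -0.3, 0.2], "yaw": 0, "grip": 150}, {"travel": [3.3, -0.7, 0.5], "yaw": 0, "grip": 150}, {"travel": [4.9, -1.1, 0.7], "yaw": 0, "grip": 150}, {"travel": [6.5, -1.4, 0.9], "yaw": 0, "grip": 150}, {"travel": [8.2, -1.8, 1.2], "yaw": 0, "grip": 150}, {"travel": [9.8, -2.1, 1.4], "yaw": 0, "grip": 150}, {"travel": [11.4, -2.5, 1.6], "yaw": 0, "grip": 150}, {"travel": [13, -2.8, 1.9], "yaw": 0, "grip": 150}, {"travel": [14.7, -3.2, 2.1], "yaw": 0, "grip": 150}, {"travel": [16.3, -3.5, 2.3], "yaw": 0, "grip": 150}, {"travel": [17.9, -3.9, 2.6], "yaw": 0, "grip": 150}, {"travel": [19.6, -4.2, 2.8], "yaw": 0, "grip": 150}]}}

```text
time: 13.78
tcp_pos: [0.5212, 0.1381, -0.0046]
tcp_rot: [-2.296, 1.571, -2.508]
ft_force: [-1.9, -0.2, 1.3]
finger_gap: 0.0356
```

>>> {"op": "move_arm", "data": {"moves": [{"travel": [1.6, -0.3, 0.2], "yaw": 0, "grip": 150}, {"travel": [3.3, -0.7, 0.5], "yaw": 0, "grip": 150}, {"travel": [4.9, -1.1, 0.7], "yaw": 0, "grip": 150}, {"travel": [6.5, -1.4, 0.9], "yaw": 0, "grip": 150}, {"travel": [8.2, -1.8, 1.2], "yaw": 0, "grip": 150}, {"travel": [9.8, -2.1, 1.4], "yaw": 0, "grip": 150}, {"travel": [11.4, -2.5, 1.6], "yaw": 0, "grip": 150}, {"travel": [13, -2.8, 1.9], "yaw": 0, "grip": 150}, {"travel": [14.7, -3.2, 2.1], "yaw": 0, "grip": 150}, {"travel": [16.3, -3.5, 2.3], "yaw": 0, "grip": 150}, {"travel": [17.9, -3.9, 2.6], "yaw": 0, "grip": 150}, {"travel": [19.6, -4.2, 2.8], "yaw": 0, "grip": 150}]}}

```text
time: 14.78
tcp_pos: [0.5408, 0.1339, -0.0018]
tcp_rot: [-1.215, 1.571, -1.428]
ft_force: [-1.7, -0.3, 1.8]
finger_gap: 0.0349
```

```bash
python3 -c "
from h import *
look('p8'); cellx(); print([(s,xcell(s/1e3)) for s in (40,50,60)])"
```

```text
t 14.7833 tcp tester 10.5 1.6 -1.8 F along -1.58 [-1.7 -0.3  1.8] Mz [0.13 0.36 0.1 ]
cell 0.62 [325.6, 260.2, 39.6, 37.7] rect ((326.3876647949219, 257.67974853515625), (42.71149826049805, 20.431360244750977), 58.570438385009766)
gold [288.2 247. ] [0, 0, 47, 49, 703]
gold [326.7 236.9] [54, 0, 6, 5, 19]
gold [376.  239.5] [100, 0, 10, 14, 77]
gold [334.2 271.8] [61, 34, 8, 7, 43]
gold [367.6 280.3] [76, 38, 34, 12, 224]
[(40, array([338.3, 269.9])), (50, array([334.6, 270.8])), (60, array([330.9, 271.6]))]
```

View pics/p8.png

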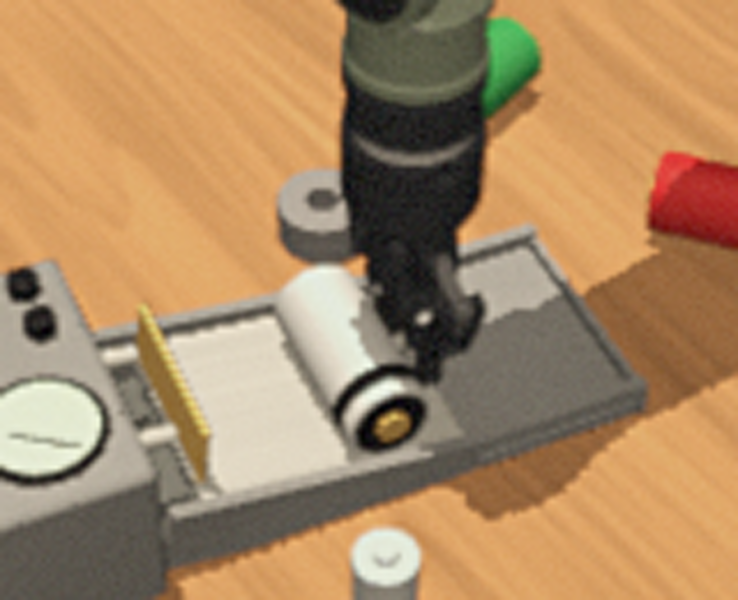

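The picture shows the cell square across the ramp, fingers behind it, nub at (334,272), s ≈ 51 mm; bystanders are undisturbed. Continuing.

>>> {"op": "move_arm", "data": {"moves": [{"travel": [1.6, -0.3, 0.2], "yaw": 0, "grip": 150}, {"travel": [3.3, -0.7, 0.5], "yaw": 0, "grip": 150}, {"travel": [4.9, -1.1, 0.7], "yaw": 0, "grip": 150}, {"travel": [6.5, -1.4, 0.9], "yaw": 0, "grip": 150}, {"travel": [8.2, -1.8, 1.2], "yaw": 0, "grip": 150}, {"travel": [9.8, -2.1, 1.4], "yaw": 0, "grip": 150}, {"travel": [11.4, -2.5, 1.6], "yaw": 0, "grip": 150}, {"travel": [13, -2.8, 1.9], "yaw": 0, "grip": 150}, {"travel": [14.7, -3.2, 2.1], "yaw": 0, "grip": 150}, {"travel": [16.3, -3.5, 2.3], "yaw": 0, "grip": 150}, {"travel": [17.9, -3.9, 2.6], "yaw": 0, "grip": 150}, {"travel": [19.6, -4.2, 2.8], "yaw": 0, "grip": 150}]}}

```text
time: 15.93
tcp_pos: [0.5604, 0.1297, 0.001]
tcp_rot: [-2.329, 1.571, -2.541]
ft_force: [-1.8, 0.1, -0.5]
finger_gap: 0.0349
```

>>> {"op": "move_arm", "data": {"moves": [{"travel": [1.6, -0.3, 0.2], "yaw": 0, "grip": 150}, {"travel": [3.3, -0.7, 0.5], "yaw": 0, "grip": 150}, {"travel": [4.9, -1.1, 0.7], "yaw": 0, "grip": 150}, {"travel": [6.5, -1.4, 0.9], "yaw": 0, "grip": 150}, {"travel": [8.2, -1.8, 1.2], "yaw": 0, "grip": 150}, {"travel": [9.8, -2.1, 1.4], "yaw": 0, "grip": 150}, {"travel": [11.4, -2.5, 1.6], "yaw": 0, "grip": 150}, {"travel": [13, -2.8, 1.9], "yaw": 0, "grip": 150}, {"travel": [14.7, -3.2, 2.1], "yaw": 0, "grip": 150}, {"travel": [16.3, -3.5, 2.3], "yaw": 0, "grip": 150}, {"travel": [17.9, -3.9, 2.6], "yaw": 0, "grip": 150}, {"travel": [19.6, -4.2, 2.8], "yaw": 0, "grip": 150}]}}

```text
time: 16.93
tcp_pos: [0.58, 0.1254, 0.0038]
tcp_rot: [-1.674, 1.571, -1.887]
ft_force: [-2.4, 1.3, 0.8]
finger_gap: 0.0356
```

>>> {"op": "move_arm", "data": {"moves": [{"travel": [1.6, -0.3, 0.2], "yaw": 0, "grip": 150}, {"travel": [3.3, -0.7, 0.5], "yaw": 0, "grip": 150}, {"travel": [4.9, -1.1, 0.7], "yaw": 0, "grip": 150}, {"travel": [6.5, -1.4, 0.9], "yaw": 0, "grip": 150}, {"travel": [8.2, -1.8, 1.2], "yaw": 0, "grip": 150}, {"travel": [9.8, -2.1, 1.4], "yaw": 0, "grip": 150}, {"travel": [11.4, -2.5, 1.6], "yaw": 0, "grip": 150}, {"travel": [13, -2.8, 1.9], "yaw": 0, "grip": 150}, {"travel": [14.7, -3.2, 2.1], "yaw": 0, "grip": 150}, {"travel": [16.3, -3.5, 2.3], "yaw": 0, "grip": 150}, {"travel": [17.9, -3.9, 2.6], "yaw": 0, "grip": 150}, {"travel": [19.6, -4.2, 2.8], "yaw": 0, "grip": 150}]}}

```text
time: 17.93
tcp_pos: [0.5996, 0.1213, 0.0066]
tcp_rot: [-2.301, 1.571, -2.514]
ft_force: [-1.9, 0.5, 0.9]
finger_gap: 0.0353
```

```bash
python3 -c "
from h import *
look(); cellx(); print([(s,xcell(s/1e3)) for s in (100,110,120,133)])"
```

```text
t 17.9333 tcp tester 70.6 1.7 6.6 F along -1.91 [-1.9  0.5  0.9] Mz [0.06 0.32 0.06]
cell 0.91 [303.9, 264.1, 37.1, 36.7] rect ((303.6294860839844, 263.00775146484375), (44.26866149902344, 21.378524780273438), 59.74356460571289)
gold [285.4 248.4] [0, 0, 38, 49, 603]
gold [331.2 236.1] [56, 0, 15, 4, 40]
gold [375.9 239.3] [100, 0, 10, 14, 76]
gold [367.6 280.3] [76, 38, 34, 12, 224]
gold [311.5 277.7] [38, 40, 8, 7, 42]
[(100, array([315.9, 275.3])), (110, array([312.1, 276.2])), (120, array([308.2, 277.1])), (133, array([303.1, 278.3]))]
```

>>> {"op": "move_arm", "data": {"moves": [{"travel": [1, -0.2, 0.1], "yaw": 0, "grip": 150}, {"travel": [2, -0.4, 0.3], "yaw": 0, "grip": 150}, {"travel": [3, -0.6, 0.4], "yaw": 0, "grip": 150}, {"travel": [4, -0.9, 0.6], "yaw": 0, "grip": 150}, {"travel": [5, -1.1, 0.7], "yaw": 0, "grip": 150}, {"travel": [6, -1.3, 0.9], "yaw": 0, "grip": 150}, {"travel": [7, -1.5, 1], "yaw": 0, "grip": 150}, {"travel": [8, -1.7, 1.2], "yaw": 0, "grip": 150}, {"travel": [9, -1.9, 1.3], "yaw": 0, "grip": 150}, {"travel": [10, -2.2, 1.4], "yaw": 0, "grip": 150}, {"travel": [11, -2.4, 1.6], "yaw": 0, "grip": 150}, {"travel": [12, -2.6, 1.7], "yaw": 0, "grip": 150}]}}

```text
time: 19.08
tcp_pos: [0.6116, 0.1187, 0.0083]
tcp_rot: [-0.538, 1.571, -0.75]
ft_force: [-1.5, 0.2, 1.3]
finger_gap: 0.0352
```

>>> {"op": "move_arm", "data": {"moves": [{"travel": [0.8, -0.2, 0.1], "yaw": 0, "grip": 150}, {"travel": [1.6, -0.3, 0.2], "yaw": 0, "grip": 150}, {"travel": [2.4, -0.5, 0.3], "yaw": 0, "grip": 150}, {"travel": [3.2, -0.7, 0.5], "yaw": 0, "grip": 150}, {"travel": [4, -0.9, 0.6], "yaw": 0, "grip": 150}, {"travel": [4.8, -1, 0.7], "yaw": 0, "grip": 150}]}}

```text
time: 19.58
tcp_pos: [0.6146, 0.1183, 0.0086]
tcp_rot: [3.071, 1.568, 2.859]
ft_force: [-6.2, 2.1, 4.0]
finger_gap: 0.0356
```

>>> {"op": "move_arm", "data": {"moves": [{"travel": [0.7, -0.2, 0.1], "yaw": 0, "grip": 150}, {"travel": [1.4, -0.3, 0.2], "yaw": 0, "grip": 150}, {"travel": [2.1, -0.5, 0.3], "yaw": 0, "grip": 150}, {"travel": [2.8, -0.6, 0.4], "yaw": 0, "grip": 150}, {"travel": [3.5, -0.8, 0.5], "yaw": 0, "grip": 150}, {"travel": [4.2, -0.9, 0.6], "yaw": 0, "grip": 150}]}}

```text
time: 20.08
tcp_pos: [0.6177, 0.1175, 0.0091]
tcp_rot: [3.117, 1.566, 2.905]
ft_force: [-7.5, 3.0, 5.5]
finger_gap: 0.0352
```

```bash
python3 -c "
from h import *
look(); cellx(); print([(s,xcell(s/1e3)) for s in (125,129,133)])"
```

```text
t 20.0833 tcp tester 89.1 1.9 9.1 F along -7.97 [-7.5  3.   5.5] Mz [ 0.49  1.53 -0.09]
cell 0.85 [297.8, 265.6, 36.2, 39.7] rect ((297.300048828125, 265.10003662109375), (43.37971878051758, 20.124608993530273), 63.43495178222656)
gold [283.4 249.9] [0, 0, 31, 50, 532]
gold [327.4 237. ] [48, 0, 23, 6, 69]
gold [375.9 239.3] [100, 0, 10, 14, 77]
gold [367.6 280.3] [76, 37, 34, 13, 226]
gold [304.3 279.5] [31, 41, 8, 8, 47]
[(125, array([306.3, 277.6])), (129, array([304.7, 278. ])), (133, array([303.1, 278.3]))]
```

>>> {"op": "move_arm", "data": {"moves": [{"travel": [0.7, -0.2, 0.1], "yaw": 0, "grip": 150}, {"travel": [1.4, -0.3, 0.2], "yaw": 0, "grip": 150}, {"travel": [2.1, -0.5, 0.3], "yaw": 0, "grip": 150}, {"travel": [2.8, -0.6, 0.4], "yaw": 0, "grip": 150}, {"travel": [3.5, -0.8, 0.5], "yaw": 0, "grip": 150}, {"travel": [4.2, -0.9, 0.6], "yaw": 0, "grip": 150}, {"travel": [4.2, -0.9, 0.6], "yaw": 0, "grip": 150}]}}

```text
time: 20.82
tcp_pos: [0.621, 0.1168, 0.0095]
tcp_rot: [-3.141, 1.564, 2.93]
ft_force: [-9.7, 5.1, 5.3]
finger_gap: 0.0353
```

```bash
python3 -c "
from h import *
look(); cellx()"
```

```text
t 20.8167 tcp tester 92.4 1.9 9.5 F along -10.52 [-9.7  5.1  5.3] Mz [ 0.57  1.78 -0.05]
cell 0.66 [297.2, 266.8, 33.3, 44.2] rect ((297.3000183105469, 264.4000244140625), (44.588111877441406, 21.81971549987793), 71.56504821777344)
gold [282.7 249.9] [0, 0, 29, 50, 504]
gold [326.5 237.1] [47, 0, 24, 6, 74]
gold [375.9 239.3] [100, 0, 10, 14, 76]
gold [367.6 280.3] [76, 37, 34, 13, 225]
gold [303.  279.9] [29, 42, 9, 7, 45]
```

>>> {"op": "move_arm", "data": {"moves": [{"travel": [0.7, -0.2, 0.1], "yaw": 0, "grip": 150}, {"travel": [1.4, -0.3, 0.2], "yaw": 0, "grip": 150}, {"travel": [2.1, -0.5, 0.3], "yaw": 0, "grip": 150}, {"travel": [2.8, -0.6, 0.4], "yaw": 0, "grip": 150}, {"travel": [3.5, -0.8, 0.5], "yaw": 0, "grip": 150}, {"travel": [3.5, -0.8, 0.5], "yaw": 0, "grip": 150}]}}

```text
time: 21.47
tcp_pos: [0.6215, 0.1167, 0.0096]
tcp_rot: [-3.137, 1.559, 2.934]
ft_force: [-15.4, 4.6, 9.2]
finger_gap: 0.0349
```

```bash
python3 -c "
from h import *
look(); cellx()
a=optics.grab_frame('scene')[215:310,240:360]; b=optics.grab_frame('top')[120:220,220:320]
cv2.imwrite('pics/p9.png',np.hstack([cv2.resize(a,(480,380),interpolation=2),cv2.resize(b,(320,380),interpolation=2)]))"
```

```text
t 21.4667 tcp tester 93.0 1.8 9.6 F along -16.0 [-15.4   4.6   9.2] Mz [ 0.85  3.07 -0.09]
cell 0.7 [297.0, 267.1, 34.7, 37.3] rect ((297.1110534667969, 264.2720947265625), (43.03076934814453, 21.221994400024414), 70.97439575195312)
gold [282.5 250. ] [0, 0, 29, 50, 502]
gold [326.5 237.2] [47, 0, 24, 6, 76]
gold [375.9 239.3] [100, 0, 10, 14, 77]
gold [367.6 280.3] [76, 37, 34, 13, 225]
gold [302.6 279.9] [29, 42, 9, 7, 47]
```

View pics/p9.png

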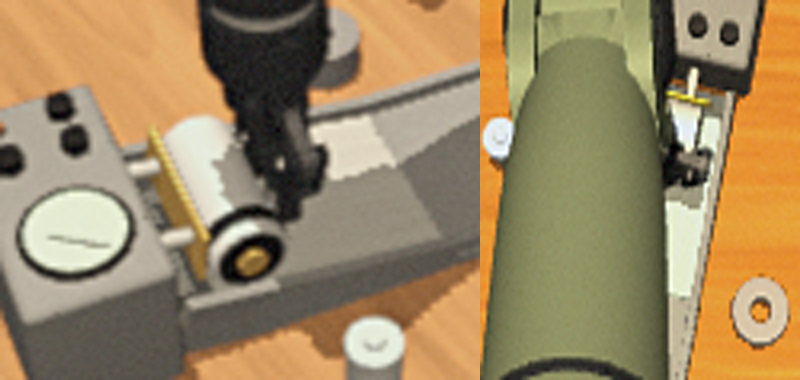

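The last picture shows the cell lying along the full width of the plate, the plate pressed in, and the fingers still behind the cell. A brief hold to check that it is steady, then hand in.

>>> {"op": "move_arm", "data": {"moves": [{"travel": [0, 0, 0], "yaw": 0, "grip": 150}, {"travel": [0, 0, 0], "yaw": 0, "grip": 150}, {"travel": [0, 0, 0], "yaw": 0, "grip": 150}, {"travel": [0, 0, 0], "yaw": 0, "grip": 150}]}}

```text
time: 22.05
tcp_pos: [0.6215, 0.1167, 0.0095]
tcp_rot: [-3.131, 1.559, 2.941]
ft_force: [-15.7, 4.4, 9.3]
finger_gap: 0.0348
```

```bash
python3 -c "
from h import *
look(); print(r.hand_in())"
```

```text
t 22.05 tcp tester 93.0 1.8 9.5 F along -16.23 [-15.7   4.4   9.3] Mz [ 0.82  3.02 -0.11]
the job is handed in; nothing more can be done
None
```

I pushed the aluminium cell up the ramp with the fingertips, pressed the contact plate home, and handed in at about 22 s with the fingers still holding it there at about 16 N.

**Last checks**
- **Plate home:** at the end, about 3.5 mm more commanded push raised the force from 10.5 to 16 N but moved the fingers only 0.6 mm. That fits the plate's hard stop.
- **Position:** the nub in the picture puts the cell about 133 mm up the slope, which is where it should be with the plate fully home.
- **Square:** the last picture shows the cell lying along the plate. I did not measure the angle there, because the fingers hid part of the cell.
- **Bystanders:** the ones in view in the last picture had not moved. I did not check the mug, oil can, driver and green box again at the end.

**What went wrong or disagreed**
- **First push:** it was set too high. The fingertips rode onto the upper rear of the cell, with about 40 N upward, and moved it a few millimetres. I backed off and the cell returned to its starting place.
- **Fingertip height:** the partly open tips sat nearly 30 mm above the reported TCP by my picture estimate, where I had expected 13 mm at most. I lowered the fingers step by step before pushing again. From the second push until the plate the load stayed below about 2.5 N.

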